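Try the kiln lid, free the bolt if it holds, and keep the lid open

ROBOT

A 6-joint arm with a two-finger parallel gripper is mounted at the origin on the work surface. World frame = base frame: x ahead of the robot, y to its left, z up, the work surface at z = 0. Lengths are in m, angles in degrees, forces in N, time in s.
With the tool pointing down it reaches from about 0.15 to 0.775 m from the base axis. Payload 6.1 kg.
Tool frame: the origin (TCP) lies at the very end of the fingers, on their centre line; the grasp point (between the pads) lies 19 mm behind it; z points along the fingers, y is the line along which they close (so a half turn about z gives the same grasp; the last joint's range is limited). The gripper opens to 85 mm and grips with 20 to 120 N. Pads are 22 mm wide; open, the fingers measure 114 mm over their backs; the gripper's body (76 mm by 85 mm) begins 54 mm behind the grasp point. The pads swing forward as they close: fully open they stand 13 mm farther back than shut.
Start: joints at [-77.006, 7.208, -2.269, 80.523, 0, 90], TCP at [0.118, -0.512, 0.231] pointing down, gripper open.
Joint ranges: [-155.77, 155.77], [-54.66, 111.73], [-72.52, 77.12], [-102.08, 115.82], [-83.92, 84.16], [-180, 180]. Speed limits (degrees/s): [136.94, 136.94, 172.46, 180, 180, 180].

INTERFACE

Orientations are given as [roll, pitch, yaw] about the fixed x, y, z axes, in that order (R = Rz(yaw) Ry(pitch) Rx(roll)).
In Python, from bench import env gives the robot as it stands.
- The arm moves only by the tool arm_command, never from a script. Its arguments are lists of equal length, an entry for each row: "offset": the shift along the tool's x, y, z normalised to -1 to 1, where 1 is 0.02 m, a list of three; "turn": the turn about the tool's z normalised to -1 to 1, where 1 is 0.12 rad; "fingers": the closure, from 0 (fully open) to 1 (shut). A call has 1 to 20 rows; each row shifts and turns the commanded pose from where the row before left it, along the tool's axes as they then stand; what a row does not reach is not made up. A row lasts 1/10 s, in which the tool goes at most 50 mm and 8.59 degrees, less where a joint would pass 70% of its speed; a pose out of reach is approached as far as the arm can. A call with a number of a shift or a turn outside -1 to 1 is refused whole. A call with a gripper value outside its range is refused whole. The fingers move at their own pace and stop on an object; "newtons" is the grip in N (left out, the last holds). Time passes only in rows, so rows that do not move let the fingers close. It gives the time, the measured TCP pose, the force, the opening and the grip force at its end, in the units of the state.
- env.state(): the state, without advancing time (a new reading comes with each control period).
- env.grab_frame(name): name is "scene" or "top" or "wrist"; returns (picture, depth): 480x640x3 uint8, blue, green, red; 480x640 float32, m along the optical axis (not along the pixel's ray), 0 where there is no reading.
- env.camera_info(name): a dict with "camera_matrix" (3x3 intrinsics, pixels), "k1" (the pictures are not rectified: a ray, as slopes to the right and down, at radius r is drawn at 1 + k1 r^2 times it, then the intrinsics apply), "R" (3x3) and "t" (3): a world point X has camera coordinates R X + t. Camera axes: x right, y down, z forward; pixel columns grow to the right and rows downward; lengths in m; the calibration is good to about 2 mm. A picture is of the moment at which its call begins: read the wrist's pose just before it. camera_info takes no time and is no camera call; for the wrist camera it gives the pose at the moment of the call.
- env.finish_job(): hands the job in; it is judged then, once.
Trained networks look in the newest picture that a camera, given by its name, has taken for a name from the list of things; names that differ only in an ending like _2 or _b are one class to them, and where a whole thing is asked for, a point or a joint stands for the part that bears it (a point fixed in the world has none). Each returns a list of dicts, best first, with "confidence" (0 to 1); they miss things now and then, are a little off and sometimes report something else, mostly with a low value. They report only what shows in the picture. A call takes as long as a camera call.
- env.boxes_of(camera, query): "xy" ([column, row] in pixels, amid what is visible of it).
- env.regions_of(camera, query): "mask" (480x640 bool, what is visible of it) and "xy" ([column, row] in pixels, amid what is visible of it).
- env.tip_of(camera, query): "xy" ([column, row] in pixels: a listed point, or the origin of a listed thing).
The state is a dict: "t": time; "q": joint angles; "dq": joint speeds; "joint_torque": joint torques, N m; "position": TCP position; "tcp_rot": TCP orientation; "ft_force": force on the tool from outside, world axes, zero at the start; "wrist_torque": the same for the moment, N m; "width": finger opening in m; "grip_force": force on a finger pad.
Only numpy, scipy, OpenCV 4.12 (cv2) and the standard library are available. Lean on these libraries where they do the work, as an engineer would, in place of code of your own. Each camera call takes 0.05 s, during which the arm holds its last target. There are 200 camera calls.

TASK

The bolt on top of the small bench kiln has been left part way across, and by eye nobody can tell whether it still catches the lid. Before touching the bolt, tug the lid up by its wooden handle; if it is caught, let it back down and draw the bolt back until it is clear. Then raise the lid by the handle to about 45 degrees and finish while still holding it there, so that the glass inside can be reached: it has no stay, so never let it drop, do not wrench the catch, and leave the things around the kiln where they stand.

Things in the scene. Friction and masses are not known exactly. Their poses are not given: they have to be found in the camera images.
- kiln: Small bench kiln, fixed, 250 x 250 mm, 150 mm high with its lid shut, steel jacket over cream firebrick. Origin at the centre of its underside on the bench; x points to its back (hinge side), y to its left, z up; the handle sticks out of its front (-x). A grey control box (210 x 75 mm, 190 mm high) stands 15 mm beside its left (+y) flank.
- lid_hinge (a point): Middle of the lid's hinge line, which runs along the kiln's y axis at the back edge, 125 mm behind the kiln's centre and 105 mm above the bench.
- lid (a joint): Lid angle in rad: 0 shut, grows as the front rises, stop at 1.5. The lid (250 x 250 x 45 mm, 0.8 to 1.2 kg, almost no hinge friction) takes 4 to 5 N at the handle to lift and falls shut if let go. Caught by the bolt it still rattles up about 0.02 rad (6 mm at the handle), then stops dead; free, it just goes on rising.
- handle: Turned wooden bar, 28 mm thick, 60 mm long, sticking out from the middle of the lid's front edge on a thin stem. Origin at the grip point on its axis: 47 mm out from the lid, 30 mm from its outer end, 127 mm up with the lid shut, 298 mm from the hinge line. x along the bar to the lid, y across it. Fixed to the lid; pinched across y it can turn in the pads, so a gripper may keep pointing down.
- bolt_knob (a point): Centre of the bolt's upright round knob (14 mm in diameter, 22 mm high, its top 11 mm above this point), on a 10 mm rod that slides along the kiln's y axis on top of the lid, near its front left. With the lid shut it is 188 mm above the bench; the top of the rod is 24 mm below this point.
- lid_bolt (a joint): How far the bolt is drawn back, in m: 0 shot fully into the control box on the kiln's left, 0.024 at its back stop; drawing it moves the knob towards the kiln's right (-y). It stays where it is left and needs about 4 N. It starts part way across; somewhere in its travel it leaves the strike, at the back stop it is surely clear, and a little short of it too.
- bolt_ref (a point): Reference point that rides with the bolt but lies on the hinge line: raising the lid does not shift it, only sliding the bolt does.
- strike: Steel strike plate on the control box's wall that faces the lid, 32 mm wide, with the opening that the bolt's end enters; its lip stands 4 mm above the rod when the lid is shut. Origin at the centre of the opening.
- bowl_mid (a point): Centre, half-way up, of a green glass bowl 170 mm across and 75 mm high that stands to the right of the kiln; not to be moved.
- fitting_mid (a point): Centre of a turned brass fitting, 44 mm across and 52 mm high, that stands before the kiln, to the right of the handle; not to be moved.
- jar_mid (a point): Centre of a closed jar, 64 mm across and 75 mm high, that stands before the control box; not to be moved.
- brush_mid (a point): Middle of a brush that lies on the bench left of the control box; not to be moved.

How it is judged:
By the outcome, as a careful person would: the job done as asked, in the order asked, and still so for the second after the job is handed in, while the arm keeps its last pose, push and grip.
It also fails if it takes over 51 s, if anything falls off the work surface, if the arm or the gripper's body presses on something with over 40 N, if the wrist force passes 120 N, or if a joint passes its speed limit or range.

## Working session

There is one attempt and no reset: what is moved stays moved. The work goes in short steps, Python scripts to look and compute and a tool call to move; the robot and the scene stay as the last step left them, time stands still between calls to the robot, and variables do not carry over. Pictures are saved under pics/ and viewed, at most 10 in all, crops included, and the job is handed in when it is done.

Besides the shell and the picture viewer there is one more tool, called after "Request:" in YAML: its name, and indented under it one key for each argument. arm_command: Moves the arm, as the interface text tells. Scaled input: -1 to 1 covers 0.02 m each way for a shift and 0.12 rad each way for a turn. Its arguments: {"type":"object","properties":{"offset":{"type":"array","items":{"type":"array","items":{"type":"number","minimum":-1,"maximum":1}}},"turn":{"type":"array","items":{"type":"number","minimum":-1,"maximum":1}},"fingers":{"type":"array","items":{"type":"number"}},"newtons":{"type":"number"}},"required":["offset","turn","fingers"]}

```bash
mkdir -p pics; cat > h.py <<'E'
import numpy as np, cv2
from bench import env
def ray(cam,xy):
    c=env.camera_info(cam);K=np.array(c["camera_matrix"],float);
    d=cv2.undistortPoints(np.array([[xy]],float),K,np.array([c["k1"],0,0,0,0.]))[0,0]
    R=np.array(c["R"]);t=np.array(c["t"])
    return -R.T@t, R.T@np.array([d[0],d[1],1.])
def at_depth(cam,xy,z):
    o,d=ray(cam,xy); return o+d*z
def at_z(cam,xy,h):
    o,d=ray(cam,xy); return o+d*(h-o[2])/d[2]
E
python3 - <<'E'
from h import *
print(env.state())
for cam in("scene","top"):
    im,dp=env.grab_frame(cam); cv2.imwrite(f"pics/{cam}0.png",im)
    for q in("kiln","lid_hinge","handle","bolt_knob","bolt_ref","strike","bowl_mid","fitting_mid","jar_mid"):
        for r in env.tip_of(cam,q)[:1]:
            x,y=r["xy"];z=dp[int(min(479,y)),int(min(639,x))]
            print(cam,q,np.round(r["xy"],1),round(r["confidence"],2),np.round(at_depth(cam,r["xy"],z),3))
E
```

```text
{'t': 0.0, 'q': array([-7.70060022e+01,  7.24234213e+00, -2.32623142e+00,  8.05235651e+01,
        1.66827377e-03,  9.00005268e+01]), 'dq': array([ 0.08338806, -0.0342996 ,  0.0430177 , -0.01791047, -0.02701051,
       -0.04498875]), 'joint_torque': array([ 8.41125402e-04, -4.35912967e+01,  3.52923775e+01,  1.75376498e-02,
       -7.58622741e-05,  1.87035475e-06]), 'position': array([ 0.11796339, -0.51116162,  0.23052004]), 'tcp_rot': array([-1.79907861e+02, -1.66742438e-03,  1.29934683e+01]), 'ft_force': array([-0.20339268,  0.74288015,  0.58735845]), 'wrist_torque': array([-0.01015093, -0.04582511,  0.00637971]), 'grip_force': 0.0, 'width': 0.08555409279983038}
scene kiln [349.5 191.4] 0.4 [0.541 0.164 0.193]
scene lid_hinge [406.8 279. ] 0.77 [0.77  0.169 0.131]
scene handle [301.6 209.1] 0.82 [0.489 0.068 0.138]
scene bolt_knob [350.3 190.6] 0.67 [0.541 0.166 0.195]
scene strike [367.3 185.6] 0.52 [0.52  0.226 0.163]
scene bowl_mid [268.7 331.1] 0.87 [ 0.669 -0.115  0.009]
scene fitting_mid [245.9 261.6] 0.64 [ 0.498 -0.088  0.05 ]
scene jar_mid [357.9 181.5] 0.67 [0.411 0.27  0.064]
top kiln [294.3 218.7] 0.55 [0.615 0.135 0.153]
top handle [322.8 283.1] 0.98 [0.486 0.076 0.142]
top bolt_knob [276. 253.] 0.61 [0.541 0.166 0.196]
top strike [243.9 268.5] 0.53 [0.513 0.234 0.149]
top bowl_mid [410.  198.3] 0.75 [ 0.688 -0.122  0.005]
top fitting_mid [397.2 286.2] 0.75 [ 0.483 -0.085  0.053]
top jar_mid [229.6 329.6] 0.76 [0.388 0.274 0.073]
```

View pics/top0.png

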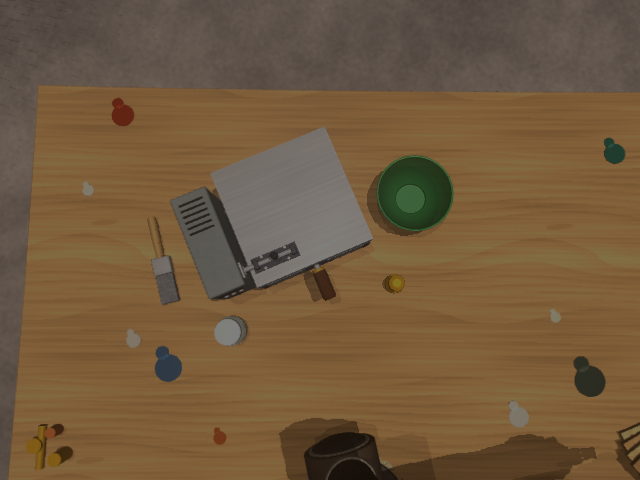

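View pics/scene0.png

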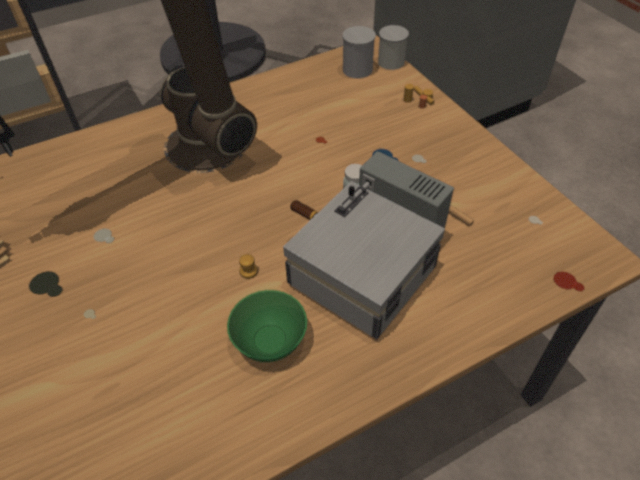

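```bash
python3 - <<'E'
from h import *
im,dp=env.grab_frame("top")
for q in("kiln","lid","handle"):
    r=env.regions_of("top",q)
    if not r: print(q,"none");continue
    m=r[0]["mask"].astype(np.uint8)
    v,u=np.nonzero(m)
    P=[]
    for a,b in list(zip(u,v))[::7]:
        if dp[b,a]>0:P.append(at_depth("top",(a,b),dp[b,a]))
    P=np.array(P); zz=(.115,.16)
    if q=="handle": zz=(.12,.16)
    P=P[(P[:,2]>zz[0])&(P[:,2]<zz[1])]
    rect=cv2.minAreaRect(P[:,:2].astype(np.float32))
    print(q,r[0]["confidence"],len(P),rect,cv2.boxPoints(rect).round(3).tolist(),np.median(P[:,2]))
o,d=[at_z("top",(322.8,283.1),.127),at_z("top",(276,253),.188)]
print(o,d, at_z("scene",(301.6,209.1),.127),at_z("scene",(350.3,190.6),.188))
E
```

```text
Traceback (most recent call last):
  File "h.py", line 9, in at_depth
    o,d=ray(cam,xy); return o+d*z
        ~~~^^^^^^^^
  File "h.py", line 4, in ray
    c=env.camera_info(cam);K=np.array(c["camera_matrix"],float);
ValueError: time passes only in moves, steps and waits
```

The top view shows the lid corners at about (212,175), (325,130), (371,238) and (258,285). The handle is at (323,283), the knob at (275,253), the fitting at (397,284) and the jar at (229,331). The scene view agrees: handle (303,210), knob (351,190).

```bash
python3 - <<'E'
from h import *
c=np.array([at_z("top",p,.15)[:2] for p in((212,175),(325,130),(371,238),(258,285))])
print("corners BL BR FR FL",c.round(3).tolist(),"center",c.mean(0))
f=(c[0]+c[1]-c[2]-c[3]);l=(c[0]+c[3]-c[1]-c[2])
print("yaw x",np.degrees(np.arctan2(f[1],f[0])),"yaw from y",np.degrees(np.arctan2(-l[0],l[1])),np.linalg.norm(f)/2,np.linalg.norm(l)/2)
for cam,h,k in(("top",(322.8,283.1),(276,253)),("scene",(301.6,209.1),(350.3,190.6))):
    print(cam,"handle",at_z(cam,h,.127).round(4),"knob",at_z(cam,k,.188).round(4))
a=at_z("top",(313,267),.127);b=at_z("top",(330,298),.127);print(a,b)
print("fitting",at_z("top",(397.2,284),.052),"jar",at_z("top",(229,331),.075))
c=env.camera_info("wrist");s=env.state();print(c,s["position"])
E
```

```text
corners BL BR FR FL [[0.703, 0.304], [0.8, 0.075], [0.577, -0.02], [0.481, 0.205]] center [0.64036591 0.14091619]
yaw x 23.521037813865544 yaw from y 23.086127639313037 0.24313185266782059 0.2471614989346464
top handle [0.4861 0.0763 0.127 ] knob [0.5417 0.1667 0.188 ]
scene handle [0.4793 0.0727 0.127 ] knob [0.5354 0.17   0.188 ]
[0.51888453 0.09675997 0.127     ] [0.45597624 0.06126895 0.127     ]
fitting [ 0.48787949 -0.08548634  0.052     ] jar [0.38494004 0.27437246 0.075     ]
{'camera_matrix': array([[349.61164477,   0.        , 320.37321461],
       [  0.        , 349.61164477, 234.22310109],
       [  0.        ,   0.        ,   1.        ]]), 'k1': -0.06084627463767714, 'R': array([[ 2.24245420e-01, -9.74532262e-01,  9.28472460e-04],
       [-9.30826649e-01, -2.13906194e-01,  2.96320586e-01],
       [-2.88575365e-01, -6.73127812e-02, -9.55088084e-01]]), 't': array([-0.52652596, -0.03737763,  0.37762247])} [ 0.11804399 -0.5115383   0.23127739]
```

Request:
arm_command:
  offset:
    - [0.5,-0.5,0]
    - [1,-1,0]
    - [1,-1,0]
    - [1,-1,0]
    - [1,-1,0]
    - [1,-1,0]
    - [1,-1,0]
    - [1,-1,0]
    - [1,-1,0]
    - [1,-1,0]
    - [1,-1,0]
    - [1,-1,0]
    - [1,-1,0]
    - [1,-1,0]
    - [1,-1,0]
    - [1,-1,0]
    - [1,-1,0]
    - [1,-1,0]
    - [1,-1,0]
    - [1,-1,0]
  turn: [0,0,0,0,0,0,0,0,0,0,0,0,0,0,0,0,0,0,0,0]
  fingers: [0,0,0,0,0,0,0,0,0,0,0,0,0,0,0,0,0,0,0,0]
  newtons: 50

```text
t: 3.1
position: [0.4103, -0.0421, 0.2314]
tcp_rot: [-180.0, -0.0, 13.0]
ft_force: [-0.5, -0.5, -0.4]
width: 0.086
grip_force: 0.0
```

Request:
arm_command:
  offset:
    - [1,-1,0]
    - [1,-1,0]
    - [1,-1,0]
    - [0.9,-0.9,0]
    - [0.5,-0.5,0]
    - [0,0,0]
    - [0,0,0]
  turn: [0,0,0,0,-0.75,-0.75,0]
  fingers: [0,0,0,0,0,0,0]

```text
t: 3.8
position: [0.4758, 0.0626, 0.2312]
tcp_rot: [-180.0, 0.0, 23.4]
ft_force: [0.3, 0.1, 0.5]
width: 0.0851
grip_force: 0.0
```

```bash
python3 - <<'E'
from h import *
s=env.state();print(s["t"],s["position"],s["tcp_rot"],s["ft_force"])
im,dp=env.grab_frame("wrist"); cv2.imwrite("pics/w1.png",im)
for q,h in(("handle",.127),("bolt_knob",.188),("strike",.16)):
    for r in env.tip_of("wrist",q)[:2]: print(q,r["xy"],r["confidence"],at_z("wrist",r["xy"],h))
E
```

```text
3.8 [0.47583073 0.06259305 0.23115909] [-1.79984451e+02  2.33898957e-02  2.33977291e+01] [0.26085038 0.0747132  0.54225281]
handle [313.1, 216.1] 0.86 [0.48643965 0.070675   0.127     ]
bolt_knob [171.0, 76.7] 0.93 [0.53933083 0.16781388 0.188     ]
strike [81.2, 92.3] 0.9 [0.51040275 0.22740138 0.16      ]
```

View pics/w1.png

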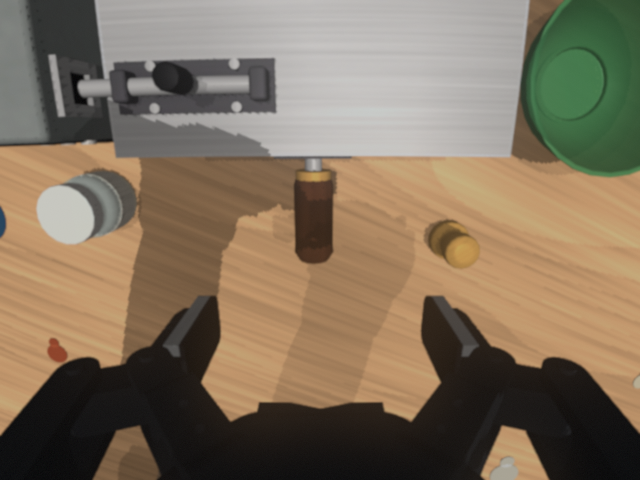

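The wrist view shows the handle upright at column 313, already lined up with the fingers. The knob is at (171,77), and the bolt's end is at the strike opening, around (85,88). Next: go down and grip.

Request:
arm_command:
  offset:
    - [0.3,-0.1,0.5]
    - [0.3,-0.1,1]
    - [0,0,1]
    - [0,0,1]
    - [0,0,1]
    - [0,0,1]
    - [0,0,0.65]
    - [0,0,0]
    - [0,0,0]
    - [0,0,0]
    - [0,0,0]
    - [0,0,0]
    - [0,0,0]
    - [0,0,0]
    - [0,0,0]
  turn: [0,0,0,0,0,0,0,0,0,0,0,0,0,0,0]
  fingers: [0,0,0,0,0,0,0,0,1,1,1,1,1,1,1]
  newtons: 50

```text
t: 5.5
position: [0.4854, 0.0725, 0.1095]
tcp_rot: [-179.7, -0.1, 23.4]
ft_force: [-5.6, 8.5, 7.7]
width: 0.027
grip_force: 49.2
```

Request:
arm_command:
  offset:
    - [0,0,-0.1]
    - [0,0,-0.1]
    - [0,0,0]
    - [0,0,0]
  turn: [0,0,0,0]
  fingers: [1,1,1,1]

```text
t: 5.9
position: [0.4855, 0.0725, 0.1121]
tcp_rot: [-179.7, -0.1, 23.4]
ft_force: [-0.2, 9.2, -5.2]
width: 0.0266
grip_force: 49.4
```

Request:
arm_command:
  offset:
    - [0,0,-0.1]
    - [0,0,0]
    - [0,0,0]
  turn: [0,0,0]
  fingers: [1,1,1]

```text
t: 6.2
position: [0.4856, 0.0726, 0.114]
tcp_rot: [-179.7, -0.1, 23.4]
ft_force: [1.0, 9.5, -5.3]
width: 0.0262
grip_force: 49.5
```

Request:
arm_command:
  offset:
    - [0,0,-0.1]
    - [0,0,0]
    - [0,0,0]
  turn: [0,0,0]
  fingers: [1,1,1]

```text
t: 6.5
position: [0.4859, 0.0727, 0.1161]
tcp_rot: [-179.7, -0.1, 23.4]
ft_force: [2.7, 9.7, -5.6]
width: 0.0265
grip_force: 49.5
```

Request:
arm_command:
  offset:
    - [0,0,-0.08]
    - [0,0,0]
    - [0,0,0]
  turn: [0,0,0]
  fingers: [1,1,1]

```text
t: 6.8
position: [0.486, 0.0727, 0.1177]
tcp_rot: [-179.7, -0.1, 23.4]
ft_force: [2.3, 10.1, -5.5]
width: 0.0261
grip_force: 49.5
```

Request:
arm_command:
  offset:
    - [0,0,-0.08]
    - [0,0,0]
    - [0,0,0]
  turn: [0,0,0]
  fingers: [1,1,1]

```text
t: 7.1
position: [0.4862, 0.0728, 0.1193]
tcp_rot: [-179.7, -0.1, 23.4]
ft_force: [2.7, 10.0, -6.4]
width: 0.0263
grip_force: 49.5
```

Request:
arm_command:
  offset:
    - [0,0,-0.08]
    - [0,0,0]
    - [0,0,0]
  turn: [0,0,0]
  fingers: [1,1,1]

```text
t: 7.4
position: [0.4863, 0.0728, 0.1209]
tcp_rot: [-179.7, -0.2, 23.4]
ft_force: [4.5, 10.7, -6.1]
width: 0.0263
grip_force: 49.5
```

Request:
arm_command:
  offset:
    - [0,0,-0.08]
    - [0,0,0]
    - [0,0,0]
  turn: [0,0,0]
  fingers: [1,1,1]

```text
t: 7.7
position: [0.4864, 0.0729, 0.1226]
tcp_rot: [-179.7, -0.2, 23.4]
ft_force: [4.4, 11.6, -6.1]
width: 0.0267
grip_force: 49.5
```

```bash
python3 - <<'E'
from h import *
im,dp=env.grab_frame("wrist"); cv2.imwrite("pics/w2.png",im)
for q,h in(("handle",.13),("bolt_knob",.195)):
    for r in env.tip_of("wrist",q)[:2]: print(q,r["xy"],r["confidence"],at_z("wrist",r["xy"],h))
E
```

```text
handle [321.2, 322.3] 0.71 [0.48162242 0.06892691 0.13      ]
```

View pics/w2.png

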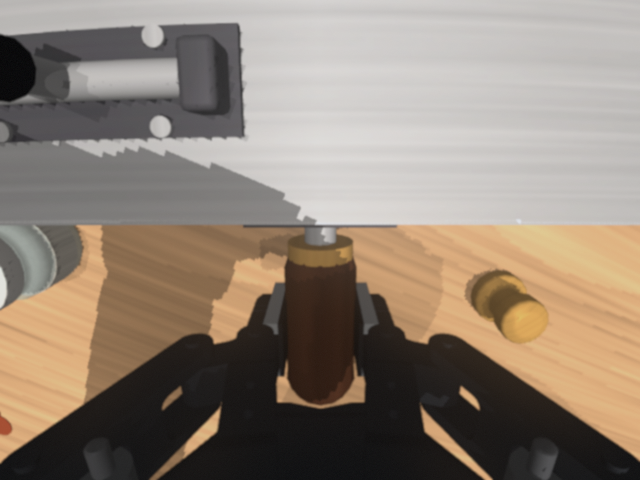

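The bar (320,320) is held centrally between the pads, and the lid's front edge is straight at row 225. The force has stayed near 6 N through 13 mm of rise. I'll check the lid's tilt from depth.

```bash
python3 - <<'E'
from h import *
im,dp=env.grab_frame("wrist")
c=env.camera_info("wrist");K=np.array(c["camera_matrix"]);R=np.array(c["R"]);t=np.array(c["t"])
v,u=np.mgrid[5:200:6,270:630:6];v=v.ravel();u=u.ravel();z=dp[v,u];k=z>0
d=cv2.undistortPoints(np.c_[u,v][k][:,None].astype(float),K,np.array([c["k1"],0,0,0,0.]))[:,0]
X=(np.c_[d,np.ones(len(d))]*z[k][:,None]-t)@R
a=np.radians(23.4);x=X[:,:2]@[np.cos(a),np.sin(a)];y=X[:,:2]@[-np.sin(a),np.cos(a)]
p,*_=np.linalg.lstsq(np.c_[x,y,np.ones(len(x))],X[:,2],rcond=None)
print("tilt rad x,y",p[:2],"z at front",X[:,2].max(),x.min(),x.max(),np.std(X[:,2]-np.c_[x,y,np.ones(len(x))]@p))
E
```

```text
tilt rad x,y [-0.04496013 -0.00140064] z at front 0.1601037352839856 0.5299536268242471 0.5866457343065513 0.0006457506324087466
```

Tilt is 0.045 rad, well past the 0.02 rad rattle, so the lid is free and the bolt needs no touching. I'll raise the lid along its arc.

Request:
arm_command:
  offset:
    - [0.08,-0.04,-0.15]
    - [0.05,0,-0.27]
    - [0.05,0,-0.27]
    - [0.05,0,-0.27]
    - [0.05,0,-0.27]
    - [0.07,0,-0.27]
    - [0.07,0,-0.27]
    - [0.07,0,-0.27]
    - [0.07,0,-0.27]
    - [0.07,0,-0.27]
    - [0.09,0,-0.26]
    - [0.09,0,-0.26]
    - [0.1,0,-0.26]
    - [0.1,0,-0.26]
    - [0.1,0,-0.26]
    - [0.12,0,-0.25]
    - [0.12,0,-0.25]
    - [0.12,0,-0.25]
    - [0.12,0,-0.25]
    - [0,0,0]
  turn: [0,0,0,0,0,0,0,0,0,0,0,0,0,0,0,0,0,0,0,0]
  fingers: [1,1,1,1,1,1,1,1,1,1,1,1,1,1,1,1,1,1,1,1]

```text
t: 9.9
position: [0.5139, 0.0849, 0.2198]
tcp_rot: [-179.8, 0.1, 23.4]
ft_force: [-0.6, 6.0, -5.8]
width: 0.0263
grip_force: 49.8
```

Request:
arm_command:
  offset:
    - [0.12,0,-0.24]
    - [0.13,0,-0.24]
    - [0.14,0,-0.24]
    - [0.14,0,-0.24]
    - [0.14,0,-0.24]
    - [0.15,0,-0.23]
    - [0.15,0,-0.23]
    - [0.16,0,-0.22]
    - [0.16,0,-0.22]
    - [0.16,0,-0.22]
    - [0.17,0,-0.22]
    - [0.17,0,-0.21]
    - [0.18,0,-0.21]
    - [0.18,0,-0.21]
    - [0.18,0,-0.2]
    - [0.19,0,-0.2]
    - [0.19,0,-0.19]
    - [0.2,0,-0.19]
    - [0,0,0]
    - [0,0,0]
  turn: [0,0,0,0,0,0,0,0,0,0,0,0,0,0,0,0,0,0,0,0]
  fingers: [1,1,1,1,1,1,1,1,1,1,1,1,1,1,1,1,1,1,1,1]

```text
t: 11.9
position: [0.5672, 0.1081, 0.298]
tcp_rot: [-179.8, 0.1, 23.3]
ft_force: [-0.9, 6.5, -6.1]
width: 0.0264
grip_force: 50.2
```

```bash
python3 - <<'E'
from h import *
im,dp=env.grab_frame("scene"); cv2.imwrite("pics/s3.png",im)
im,dp=env.grab_frame("wrist"); cv2.imwrite("pics/w3.png",im)
r=env.regions_of("wrist","lid");print([q["confidence"] for q in r])
c=env.camera_info("wrist");K=np.array(c["camera_matrix"]);R=np.array(c["R"]);t=np.array(c["t"])
v,u=np.nonzero(r[0]["mask"]&(dp>0)) if r else np.nonzero(dp>0)
v,u=v[::15],u[::15]
d=cv2.undistortPoints(np.c_[u,v][:,None].astype(float),K,np.array([c["k1"],0,0,0,0.]))[:,0]
X=(np.c_[d,np.ones(len(d))]*dp[v,u][:,None]-t)@R
a=np.radians(23.4);x=X[:,:2]@[np.cos(a),np.sin(a)];y=X[:,:2]@[-np.sin(a),np.cos(a)]
A=np.c_[x,y,np.ones(len(x))];w=np.ones(len(x),bool)
for _ in range(8):
    p,*_r=np.linalg.lstsq(A[w],X[w,2],rcond=None);e=abs(X[:,2]-A@p);w=e<max(.003,2*np.median(e))
print("lid deg",np.degrees(np.arctan(-p[0])),w.sum(),len(w),e[w].std())
E
```

```text
[0.65]
lid deg 40.18716039405232 6197 8964 0.0004550514194357803
```

View pics/s3.png

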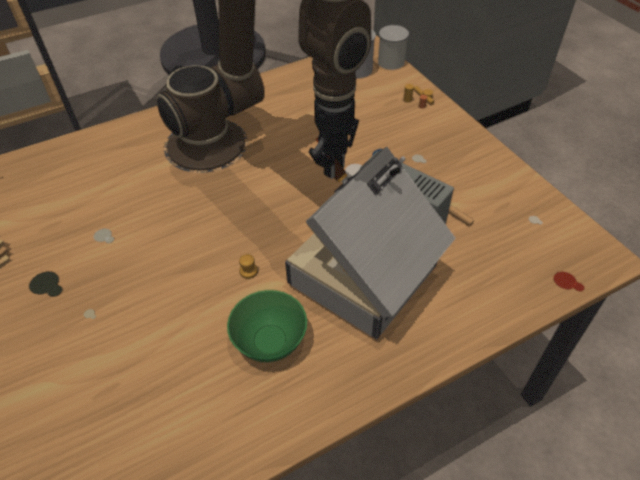

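The lid stands open, with its front edge near (315,215)–(385,155); the bowl (268,327) and fitting (248,265) have not moved. The tilt is 40°, so it needs about 5° more.

Request:
arm_command:
  offset:
    - [0.18,0,-0.18]
    - [0.18,0,-0.17]
    - [0.18,0,-0.17]
    - [0.19,0,-0.17]
    - [0.19,0,-0.17]
    - [0,0,0]
    - [0,0,0]
    - [0,0,0]
    - [0,0,0]
  turn: [0,0,0,0,0,0,0,0,0]
  fingers: [1,1,1,1,1,1,1,1,1]

```text
t: 12.95
position: [0.5844, 0.1156, 0.3147]
tcp_rot: [-179.7, 0.1, 23.4]
ft_force: [0.3, 6.2, -9.0]
width: 0.0264
grip_force: 50.3
```

```bash
python3 - <<'E'
from h import *
im,dp=env.grab_frame("wrist"); r=env.regions_of("wrist","lid")
c=env.camera_info("wrist");K=np.array(c["camera_matrix"]);R=np.array(c["R"]);t=np.array(c["t"])
v,u=np.nonzero(r[0]["mask"]&(dp>0)); v,u=v[::15],u[::15]
d=cv2.undistortPoints(np.c_[u,v][:,None].astype(float),K,np.array([c["k1"],0,0,0,0.]))[:,0]
X=(np.c_[d,np.ones(len(d))]*dp[v,u][:,None]-t)@R
a=np.radians(23.4);A=np.c_[X[:,:2]@[np.cos(a),np.sin(a)],X[:,:2]@[-np.sin(a),np.cos(a)],np.ones(len(X))];w=np.ones(len(X),bool)
for _ in range(8):
    p,*_r=np.linalg.lstsq(A[w],X[w,2],rcond=None);e=abs(X[:,2]-A@p);w=e<max(.003,2*np.median(e))
g=np.degrees(np.arctan(-p[0]));s=env.state();print("lid deg",g,s["position"],s["ft_force"],s["grip_force"])
if 43<g<47: print(env.finish_job())
E
```

```text
lid deg 44.910209424553194 [0.58440209 0.11554141 0.31466838] [-0.03153909  6.85523048 -9.65471979] 50.28327226638794
the job is handed in; nothing more can be done
None
```

The tug showed the lid was free (it rose past the 0.02 rad rattle with no jump in force), so I left the bolt alone, raised the lid to about 45° (measured 44.9°), and handed in the job at about 13 s, still holding the handle.

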